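# Fill the curing tray, then hold the sprung UV hood at the loading index

## Task

Complete the carrier tray by standing the three loose walnut knobs in its three empty seats, one in each, like the row that is already there. Then lift the sprung hood of the UV curing box by its front bar until the black pointer on its side stands level with the orange index on the scale, set for this tray, and hold it there so that I can slide the tray in: finish while still holding it, nothing else may prop it. Never raise the hood beyond the red end of the scale, do not shift the orange index, and leave the filler tub, the tape and the sanding roll where they are.

Things in the scene. Friction and masses are not known exactly. Their poses are not given: they have to be found in the camera images.
- uvbox: Fixed UV curing box: grey plinth 240 (x) x 300 (y) x 70 mm high, white hood 60 mm high on it. Origin: centre of its underside, z up, x from front (bar) to rear. Hinge line along y, 120 mm behind the origin, 70 mm up. Upright sector scale on its left (+y) side, 159 mm from the middle plane: arc about the hinge line, radius 150 to 190 mm, top 225 mm above the bench, its end (0.88 to 0.98 rad) red.
- hood (a joint): Opening angle of the hood about its rear edge (rad): 0 shut, grows as the front rises. No latch: torsion springs (0.9 N m shut, 0.6 N m more per rad) and its weight (0.75 kg, varies by a quarter, centre 120 mm from the hinge) press it shut, so the bar takes 5 to 9 N; it falls shut when let go. The red end stops at 0.98 rad.
- hood_handle (a point): Middle of the hood's round steel lifting bar, 12 mm thick, 120 mm long along the box's y, centre 45 mm clear of the hood's front face, 112 mm above the bench when shut, 18 mm below the hood's top. Pinch it from above, one finger in front, one behind; it can turn between the fingers. From the hinge line it is 285 mm forward and 42 mm up when shut, and follows an arc about it.
- hood_pointer (a point): Reading point of the black pointer, a tab 22 mm long (radially), 30 mm wide and 7 mm thick on the left side of the hood that rides with it just outside the rim of the scale: 200 mm from the hinge line, 170 mm to the left of the middle plane, at the hinge's height when shut.
- index_mark (a point): Reading point of the orange index clamped to the scale (orange bar 46 mm long and 10 mm thick across the scale, 24 mm wide at its outer end, with a clamp knob): 200 mm from the hinge line in the direction of the index, 170 mm left of the middle plane. The pointer's reading point coincides with it when the hood stands at the index.
- index (a joint): Angle of the orange index on the scale (rad), same zero and sense as the hood's angle: the hood is at the index when the two are equal. It differs from start to start, about 0.42 to 0.72; stiff, to be left alone.
- tray: Blue carrier tray, a loose plate 140 (x) x 204 (y) x 10 mm, 0.7 kg, with six round seats 36 mm wide and 5 mm deep in two rows of three, 64 mm apart both ways. Origin at the centre of its underside. The row at its +x side (away from the robot) is already filled with knobs; the row at its -x side is empty.
- tray_hole0 (a point): Mouth centre (on the tray's top face) of the empty seat at the tray's -x, +y. The seat's floor is 5 mm below.
- tray_hole1 (a point): Mouth centre of the middle empty seat.
- tray_hole2 (a point): Mouth centre of the empty seat at the tray's -x, -y.
- tray_hole3 (a point): Mouth centre of the filled seat at the tray's +x, +y.
- tray_hole4 (a point): Mouth centre of the middle filled seat.
- tray_hole5 (a point): Mouth centre of the filled seat at the tray's +x, -y.
- knob0: Loose turned walnut cabinet knob standing on the bench: 32 mm tall, foot 26 mm across, waist 18 mm at 10 mm height, head 35 mm across (widest 21 to 25 mm above its foot), about 22 g. Origin at the centre of its foot, z up. All three are alike.
- knob1: Loose turned walnut cabinet knob standing on the bench: 32 mm tall, foot 26 mm across, waist 18 mm at 10 mm height, head 35 mm across (widest 21 to 25 mm above its foot), about 22 g. Origin at the centre of its foot, z up. All three are alike.
- knob2: Loose turned walnut cabinet knob standing on the bench: 32 mm tall, foot 26 mm across, waist 18 mm at 10 mm height, head 35 mm across (widest 21 to 25 mm above its foot), about 22 g. Origin at the centre of its foot, z up. All three are alike.
- set0: Knob of the same kind, already standing in the tray's filled row; stays there.
- set1: Knob of the same kind, already standing in the tray's filled row; stays there.
- set2: Knob of the same kind, already standing in the tray's filled row; stays there.
- filler: Bystander: white tub of wood filler with orange lid, 80 mm across, 60 mm tall. Origin at its foot.
- tape: Bystander: yellow roll of tape lying flat, 100 mm across, 24 mm high. Origin at its underside.
- roll: Bystander: roll of sanding paper standing on end, 72 mm across, 100 mm tall. Origin at its underside.

How it is judged:
By the outcome, as a careful person would: the job done as asked, in the order asked, and still so for the second after the job is handed in, while the arm keeps its last pose, push and grip.
It also fails if it takes over 72 s, if anything falls off the work surface, if the arm or the gripper's body presses on something with over 40 N, if the wrist force passes 120 N, or if a joint passes its speed limit or range.

## Robot

A 7-joint arm with a two-finger parallel gripper is mounted at the origin on the work surface. World frame = base frame: x ahead of the robot, y to its left, z up, the work surface at z = 0. Lengths are in m, angles in rad, forces in N, time in s.
With the tool pointing down it reaches from about 0.4 to 0.85 m from the base axis. Payload 4.4 kg.
Tool frame: the origin (TCP) lies between the finger pads; the fingertips stand 22 mm ahead of it and the grasp point (between the pads) lies 3 mm ahead of it; z points along the fingers, y is the line along which they close (so a half turn about z gives the same grasp; the last joint's range is limited). The gripper opens to 94 mm and grips with 3 to 60 N. Pads are 16 mm wide; open, the fingers measure 119 mm over their backs; the gripper's body (75 mm by 177 mm) begins 78 mm behind the grasp point.
Start: joints at [1.111, 0.628, 0.038, 1.517, -0.027, 0.996, -0.02], TCP at [0.249, -0.6, 0.191] pointing down, gripper open.
Joint ranges: [-3.06, 3.06], [-0.37, 2.12], [-1.25, 1.32], [0.18, 2.47], [-1.1, 4.24], [0.23, 1.98], [-2.94, 2.94]. Speed limits (rad/s): [2.57, 2.57, 3.14, 3.14, 3.14, 3.14, 3.14].

## Interface

Orientations are given as a rotation vector (axis times angle).
In Python, from workcell import manip gives the robot as it stands. The module is installed in compiled form; this text tells all that it offers.
- The arm moves only by the tool step_arm, never from a script. Its arguments are lists of equal length, an entry for each row: "rot": the turn, a rotation vector about the tool's x, y, z in units of 30 degrees (1.0 is 30 degrees), a list of three; "offset": the shift along the tool's x, y, z in units of 40 mm (1.0 is 40 mm), a list of three; "claw": the opening, from 0 (shut) to 1 (fully open). A call has 1 to 8 rows; each row shifts and turns the commanded pose from where the row before left it, along the tool's axes as they then stand; what a row does not reach is not made up. A row lasts 1/8 s, in which the tool goes at most 62.5 mm and 10.7 degrees, less where a joint would pass 70% of its speed; a pose out of reach is approached as far as the arm can. A call with a number of a shift or a turn outside -1 to 1 is refused whole. A call with a gripper value outside its range is refused whole. The fingers move at their own pace and stop on an object; the grip force is fixed at half the most. Time passes only in rows, so rows that do not move let the fingers close. It gives the time, the measured TCP pose, the force, the opening and the grip force at its end, in the units of the state.
- manip.sense(): the state, without advancing time (a new reading comes with each control period).
- manip.capture(name): name is "scene" or "top" or "wrist"; returns the picture (420x560x3 uint8, red, green, blue); there is no depth.
- manip.camera_info(name): a dict with "intrinsics" (3x3 intrinsics, pixels), "k1" (the pictures are not rectified: a ray, as slopes to the right and down, at radius r is drawn at 1 + k1 r^2 times it, then the intrinsics apply), "view" (4x4, takes a point from world to camera coordinates). Camera axes: x right, y up, looking along -z (the intrinsics and any distortion apply to the point x, -y, -z); pixel columns grow to the right and rows downward; lengths in m; the calibration is good to about 2 mm. A picture is of the moment at which its call begins: read the wrist's pose just before it. camera_info takes no time and is no camera call; for the wrist camera it gives the pose at the moment of the call.
- manip.sign_off(): hands the job in; it is judged then, once.
Trained networks look in the newest picture that a camera, given by its name, has taken for a name from the list of things; names that differ only in an ending like _2 or _b are one class to them, and where a whole thing is asked for, a point or a joint stands for the part that bears it (a point fixed in the world has none). Each returns a list of dicts, best first, with "conf" (0 to 1); they miss things now and then, are a little off and sometimes report something else, mostly with a low value. They report only what shows in the picture. A call takes as long as a camera call.
- manip.boxes_of(label, camera): "bbox" ([left, top, width, height] in pixels, round what is visible of it).
- manip.masks_of(label, camera): "mask" (420x560 bool, what is visible of it) and "bbox" ([left, top, width, height] in pixels, round what is visible of it).
The state is a dict: "clock": time; "joints": joint angles; "joint_vel": joint speeds; "effort": joint torques, N m; "ee_pos": TCP position; "tool_rot": TCP orientation; "contact_force": force on the tool from outside, world axes, zero at the start; "torque": the same for the moment, N m; "opening": finger opening in m; "gripper_force": force on a finger pad.
Only numpy, scipy, OpenCV 4.12 (cv2) and the standard library are available. Lean on these libraries where they do the work, as an engineer would, in place of code of your own. Each camera call takes 0.05 s, during which the arm holds its last target. There are 200 camera calls.

## Working session

There is one attempt and no reset: what is moved stays moved. The work goes in short steps, Python scripts to look and compute and a tool call to move; the robot and the scene stay as the last step left them, time stands still between calls to the robot, and variables do not carry over. Pictures are saved under pics/ and viewed, at most 10 in all, crops included, and the job is handed in when it is done.

Besides the shell and the picture viewer there is one more tool, called after "Emit:" as name(argument=value, ...) on one line, values as JSON. step_arm: Moves the arm, as the interface text tells. Its arguments: {"type":"object","properties":{"rot":{"type":"array","items":{"type":"array","items":{"type":"number"}}},"offset":{"type":"array","items":{"type":"array","items":{"type":"number"}}},"claw":{"type":"array","items":{"type":"number"}}},"required":["rot","offset","claw"]}

```bash
mkdir -p pics; cat > h.py <<'E'
import numpy as np, cv2
from workcell import manip
from scipy.spatial.transform import Rotation as R
def ray(cam,px,info=None):
    i=info or manip.camera_info(cam);K=np.array(i["intrinsics"]);k1=i["k1"];V=np.array(i["view"])
    px=np.atleast_2d(px).astype(float)
    d=np.c_[(px[:,0]-K[0,2])/K[0,0],(px[:,1]-K[1,2])/K[1,1]]
    u=d.copy()
    for _ in range(20): u=d/(1+k1*(u**2).sum(1,keepdims=True))
    dc=np.c_[u[:,0],-u[:,1],-np.ones(len(u))]
    return -V[:3,:3].T@V[:3,3], dc@V[:3,:3]
def onz(cam,px,z,info=None):
    o,d=ray(cam,px,info); return o+d*((z-o[2])/d[:,2])[:,None]
def proj(cam,P,info=None):
    i=info or manip.camera_info(cam);K=np.array(i["intrinsics"]);V=np.array(i["view"])
    c=np.atleast_2d(P)@V[:3,:3].T+V[:3,3]; u=np.c_[c[:,0],-c[:,1]]/-c[:,2:3]
    u=u*(1+i["k1"]*(u**2).sum(1,keepdims=True)); return u*[K[0,0],K[1,1]]+[K[0,2],K[1,2]]
def snap(cam,name):
    im=manip.capture(cam); cv2.imwrite(f"pics/{name}.png",im[:,:,::-1]); return im
E
python3 - <<'E'
from h import *
for c in("scene","top"):
    snap(c,c+"0"); i=manip.camera_info(c);V=np.array(i["view"]);print(c,-V[:3,:3].T@V[:3,3],-V[2,:3],i["k1"],i["intrinsics"][0])
    for l in("knob0","tray","uvbox","hood_handle","hood_pointer","index_mark","filler","tape","roll","set0"):
        print(l,[(np.round(b["bbox"]).tolist(),round(b["conf"],2)) for b in manip.boxes_of(l,c)][:7])
print(manip.sense())
a=cv2.imread("pics/scene0.png");b=cv2.imread("pics/top0.png")
E
```

```text
scene [1.1713041  0.14779561 0.64119232] [-0.72593877 -0.13797632 -0.673777  ] 0.006283887871764273 [398.90443486   0.         281.4182805 ]
knob0 [([263.0, 249.0, 14.0, 19.0], 0.74), ([273.0, 224.0, 12.0, 18.0], 0.68), ([271.0, 192.0, 12.0, 15.0], 0.62), ([22.0, 144.0, 204.0, 110.0], 0.45)]
tray [([325.0, 208.0, 106.0, 53.0], 0.64), ([196.0, 152.0, 12.0, 28.0], 0.47)]
uvbox [([21.0, 145.0, 202.0, 130.0], 0.93)]
hood_handle [([22.0, 144.0, 207.0, 113.0], 0.89)]
hood_pointer [([20.0, 143.0, 202.0, 112.0], 0.59)]
index_mark [([196.0, 160.0, 13.0, 21.0], 0.65), ([357.0, 263.0, 47.0, 66.0], 0.21)]
filler [([233.0, 288.0, 52.0, 55.0], 0.94)]
tape [([227.0, 167.0, 41.0, 26.0], 0.81)]
roll [([357.0, 261.0, 51.0, 70.0], 0.86)]
set0 [([375.0, 228.0, 14.0, 17.0], 0.8), ([401.0, 228.0, 14.0, 17.0], 0.61), ([348.0, 231.0, 11.0, 19.0], 0.55)]
top [0.46938896 0.02995044 0.95465726] [ 0.11918055 -0.00896885 -0.99283209] -0.03287584955013298 [404.46098735   0.         288.00880329]
knob0 [([281.0, 211.0, 13.0, 17.0], 0.67), ([350.0, 146.0, 166.0, 141.0], 0.6), ([287.0, 177.0, 11.0, 12.0], 0.57)]
tra
[... 579 characters left out ...]
ay([ 1.11120805,  0.62837937,  0.03848366,  1.51740263, -0.02699488,
        0.99627523, -0.02001391]), 'joint_vel': array([-8.84011302e-04, -1.43909581e-03, -5.69509943e-04,  1.02157159e-03,
       -7.94108747e-05, -3.14607887e-04, -1.09346388e-03]), 'effort': array([ 2.39172041e-04, -5.49606049e+01,  1.14342481e+00, -1.86947590e+01,
       -5.22525015e-02,  1.57103548e-02,  1.56066631e-05]), 'ee_pos': array([ 0.24944211, -0.60025917,  0.19119066]), 'tool_rot': array([3.08085865e+00, 6.14528482e-01, 8.32297810e-05]), 'contact_force': array([ 0.4409563 , -0.18500614, -1.04154215]), 'torque': array([-0.01930309, -0.0127593 , -0.02233908]), 'gripper_force': 0.0, 'opening': 0.09394399698675919}
```

View pics/scene0.png

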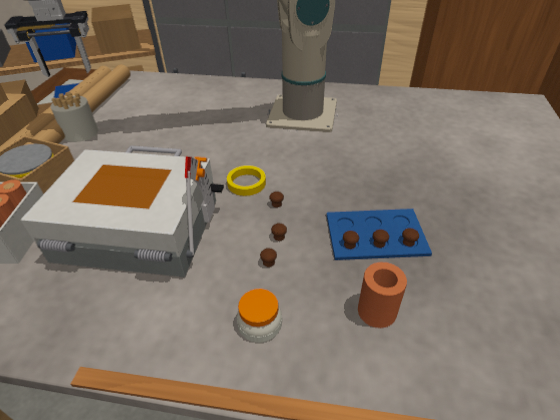

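View pics/top0.png

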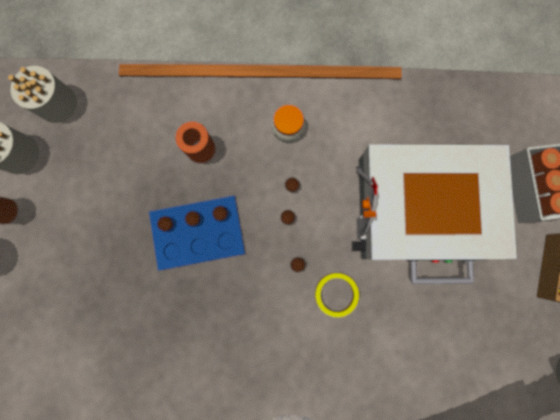

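The two pictures agree. In the top view the loose knobs are at (292,185), (288,217) and (297,265), and the tray is around (197,233) with its empty row nearest the robot. The hood top corners are near (370,145) and (515,261), the bar at (443,280), the pointer at (358,246) and the index at (368,208). Next I fit the poses.

```bash
cat > fit.py <<'E'
from h import *
from scipy.optimize import least_squares
t=cv2.imread("pics/top0.png");s=cv2.imread("pics/scene0.png")
def dark(im,lo=(0,90,10),hi=(14,255,120)):
    h=cv2.cvtColor(im,cv2.COLOR_BGR2HSV);return cv2.inRange(h,lo,hi)
def blobs(m,a0,a1):
    n,l,st,c=cv2.connectedComponentsWithStats(m);return [(c[i],st[i]) for i in range(1,n) if a0<st[i,4]<a1]
print("knobs")
for c,st in blobs(dark(t),60,400):
    if 150<c[0]<320 and 160<c[1]<290: print(np.round(c,1),st,np.round(onz("top",c,0.024),4),"in tray",np.round(onz("top",c,0.029),4)[0])
for c,st in blobs(dark(s),60,500):
    if 240<c[0]<430 and 180<c[1]<280: print("scene",np.round(c,1),st,np.round(onz("scene",c,0.020),4),np.round(onz("scene",c,0.026),4)[0])
# tray
h=cv2.cvtColor(t,cv2.COLOR_BGR2HSV);m=cv2.inRange(h,(100,120,40),(125,255,255));m[:,:140]=0;m[:,260:]=0
cs=max(cv2.findContours(m,cv2.RETR_EXTERNAL,cv2.CHAIN_APPROX_NONE)[0],key=cv2.contourArea)
P=onz("top",cs[:,0,:],0.010)[:,:2]
r=cv2.minAreaRect((P*1000).astype(np.float32));print("tray",r)
# hood top: white
m=cv2.inRange(h,(0,0,175),(179,45,255));m[:,:330]=0
cs=max(cv2.findContours(m,cv2.RETR_EXTERNAL,cv2.CHAIN_APPROX_NONE)[0],key=cv2.contourArea)
P=onz("top",cs[:,0,:],0.130)[:,:2];print("hood",cv2.minAreaRect((P*1000).astype(np.float32)))
m=cv2.inRange(cv2.cvtColor(s,cv2.COLOR_BGR2HSV),(0,0,175),(179,45,255));m[:,230:]=0
for im,n,x in((t,"t",(330,130,530,300)),(s,"s",(140,130,240,270))):
    c=im[x[1]:x[3],x[0]:x[2]];k=4 if n=="t" else 4
    cv2.imwrite(f"pics/z{n}.png",cv2.resize(c,None,fx=k,fy=k if n=="s" else 3.4,interpolation=2)[:600])
E
python3 fit.py
```

```text
knobs
[291.9 184.3] [286 178  13  14 142] [[0.6372 0.0138 0.024 ]] in tray [0.6363 0.0139 0.029 ]
[219.7 213. ] [214 207  13  13 125] [[0.5655 0.1792 0.024 ]] in tray [0.565  0.1784 0.029 ]
[287.5 217. ] [281 211  14  13 146] [[0.5605 0.0221 0.024 ]] in tray [0.56   0.0222 0.029 ]
[192.2 218.2] [186 212  13  13 125] [[0.5517 0.2421 0.024 ]] in tray [0.5513 0.241  0.029 ]
[164.9 223.4] [159 218  13  12 128] [[0.538  0.3044 0.024 ]] in tray [0.5377 0.3029 0.029 ]
[297.5 264.2] [291 258  14  14 152] [[ 0.4527 -0.0034  0.024 ]] in tray [ 0.4528 -0.0032  0.029 ]
scene [276.2 198.6] [270 192  14  15 162] [[4.568e-01 1.000e-04 2.000e-02]] [0.4637 0.0015 0.026 ]
scene [278.7 231.1] [271 223  16  18 202] [[0.5642 0.0254 0.02  ]] [0.5701 0.0265 0.026 ]
scene [409.8 236.5] [403 229  16  17 210] [[0.536  0.3067 0.02  ]] [0.5421 0.3052 0.026 ]
scene [350.2 239. ] [343 231  16  18 208] [[0.5636 0.1811 0.02  ]] [0.5695 0.1807 0.026 ]
scene [380.  237.6] [373 230  16  17 209] [[0.5495 0.2438 0.02  ]] [0.5555 0.2429 0.026 ]
scene [268.1 256.7] [260 248  17  19 230] [[0.6409 0.017  0.02  ]] [0.646  0.0183 0.026 ]
scene [385.2 277.9] [374 269  24  18 323] [[0.658 0.253 0.02 ]] [0.663 0.252 0.026]
tray ((520.3528442382812, 233.99436950683594), (138.30186462402344, 203.63186645507812), 12.266902923583984)
hood ((592.5307006835938, -297.1134033203125), (240.2412567138672, 298.2988586425781), 1.4867124557495117)
```

View pics/zt.png

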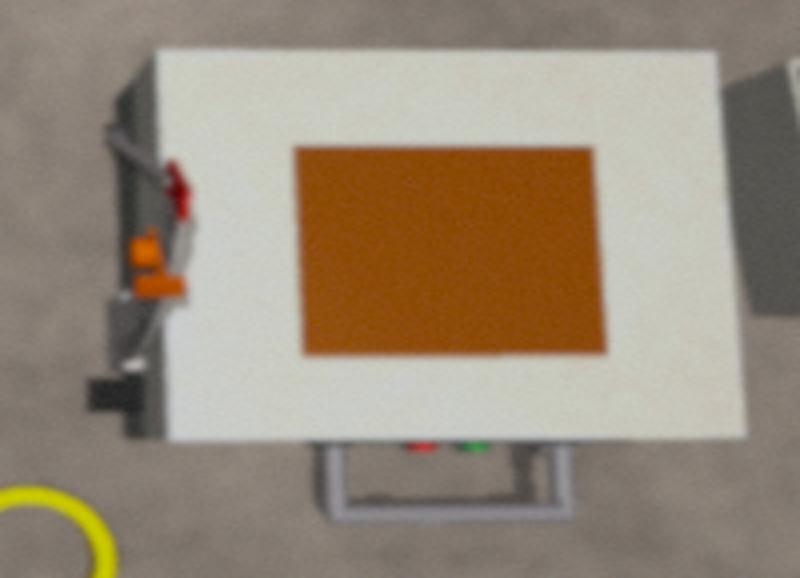

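View pics/zs.png

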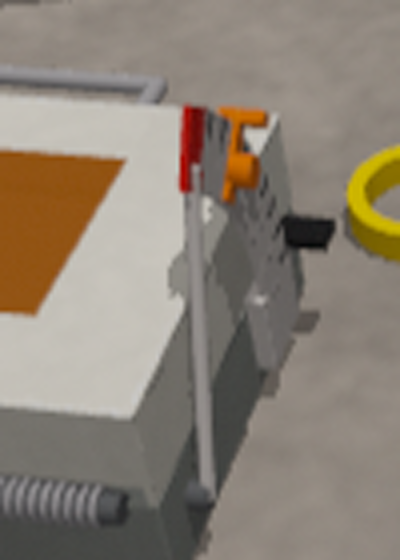

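Emit:
step_arm(rot=[[0,0,0],[0,0,0],[0,0,0],[0,0,0],[0,0,0],[0,0,0],[0,0,0],[0,0,0]], offset=[[0.8,-0.9,0],[0.8,-0.9,0],[0.8,-0.9,0],[0.8,-0.9,0],[0.8,-0.9,0],[0.8,-0.9,0],[0.8,-0.9,0],[0.8,-0.9,0]], claw=[0.7,0.7,0.7,0.7,0.7,0.7,0.7,0.7])

```text
clock: 2.1
ee_pos: [0.376, -0.2347, 0.1915]
tool_rot: [3.08, 0.614, 0.001]
contact_force: [1.0, 0.0, -0.3]
opening: 0.0657
gripper_force: 0.0
```

Emit:
step_arm(rot=[[0,0,0],[0,0,0],[0,0,0],[0,0,0],[0,0,0],[0,0,0]], offset=[[0.8,-0.9,0],[0.8,-0.9,0],[0.8,-0.9,0],[0.8,-0.9,0],[0.85,-1,0],[0,0,0]], claw=[0.7,0.7,0.7,0.7,0.7,0.7])

```text
clock: 2.85
ee_pos: [0.4557, 0.0004, 0.1914]
tool_rot: [-3.077, -0.626, -0.003]
contact_force: [0.1, -0.1, -0.2]
opening: 0.0658
gripper_force: 0.0
```

```bash
cat >> h.py <<'E'
def go(T,s=None):
    s=s or manip.sense(); r=R.from_rotvec(s["tool_rot"]); d=r.inv().apply(np.array(T)-s["ee_pos"])/0.04
    return np.round(d,2).tolist()
def wknobs():
    i=manip.camera_info("wrist"); im=manip.capture("wrist")
    h=cv2.cvtColor(im,cv2.COLOR_RGB2HSV); m=cv2.inRange(h,(0,90,10),(14,255,120))
    n,l,st,c=cv2.connectedComponentsWithStats(m)
    for k in range(1,n):
        if st[k,4]>200:
            print("blob",np.round(c[k]),st[k].tolist(),np.round(onz("wrist",c[k],0.024,i)[0],4))
    return im,i
E
python3 - <<'E'
from h import *
s=manip.sense();print(s["clock"],s["ee_pos"],s["tool_rot"],s["joints"])
im,i=wknobs();cv2.imwrite("pics/w1.png",im[:,:,::-1])
V=np.array(i["view"]);print("cam",-V[:3,:3].T@V[:3,3],-V[2,:3])
E
```

```text
2.85 [4.55691654e-01 4.27424263e-04 1.91415719e-01] [-3.07696649 -0.62646097 -0.00310057] [-0.01860968  0.35361588 -0.05641725  2.0361698   0.02607447  0.75072825
 -1.25967028]
blob [50. 20.] [38, 5, 25, 30, 466] [0.5396 0.3108 0.024 ]
blob [108.  30.] [97, 16, 23, 29, 443] [0.5537 0.2479 0.024 ]
blob [167.  40.] [155, 28, 25, 28, 380] [0.5685 0.1838 0.024 ]
blob [283. 200.] [271, 187, 23, 24, 345] [ 0.4536 -0.0039  0.024 ]
cam [0.52007857 0.02897589 0.38498114] [-0.22264608 -0.09452387 -0.97030612]
```

View pics/w1.png

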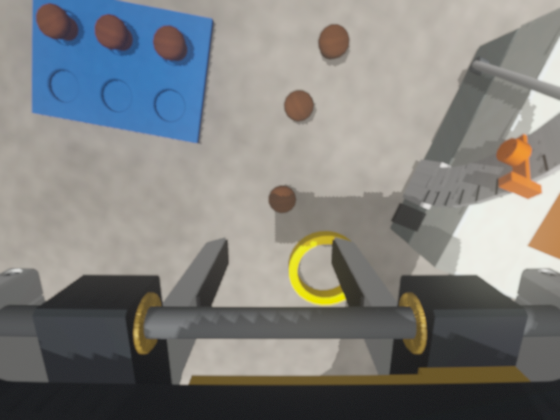

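The wrist view shows the knob at (283,199) between the fingers, the tray top left, and the index and pointer at the right. It confirms the top-view position to about 1 mm. I descend and grip.

Emit:
step_arm(rot=[[0,0,0],[0,0,0],[0,0,0],[0,0,0],[0,0,0],[0,0,0],[0,0,0],[0,0,0]], offset=[[-0.1,0.07,0.8],[0,0,1],[0,0,1],[0,0,0.8],[0,0,0.38],[0,0,0],[0,0,0],[0,0,0]], claw=[0.7,0.7,0.7,0.7,0.7,0.7,0.2,0.2])

```text
clock: 3.9
ee_pos: [0.4524, -0.0085, 0.0329]
tool_rot: [3.081, 0.613, 0.003]
contact_force: [0.3, 0.2, 0.1]
opening: 0.0492
gripper_force: 0.0
```

Emit:
step_arm(rot=[[0,0,0],[0,0,0],[0,0,0],[0,0,0]], offset=[[0,0,0],[0,0,0],[0,0,-0.5],[0,0,-1]], claw=[0.2,0.2,0.2,0.2])

```text
clock: 4.4
ee_pos: [0.4504, -0.008, 0.0917]
tool_rot: [-3.08, -0.615, 0.005]
contact_force: [0.3, 0.2, 0.4]
opening: 0.0191
gripper_force: 0.0
```

```bash
python3 - <<'E'
from h import *
s=manip.sense();print(s["ee_pos"],s["gripper_force"],s["opening"])
print(go([.4754,.2898,.075]),go([.489,.2273,.075]),go([.5026,.1648,.075]))
E
```

```text
[ 0.45044274 -0.0080398   0.09174536] 0.0 0.01907228769119448
[3.44, -6.64, 0.42] [3.15, -5.06, 0.41] [2.86, -3.49, 0.41]
```

The fingers hadn't closed before the lift began, so I look again.

```bash
python3 - <<'E'
from h import *
t=snap("top","t2"); w,i=wknobs()
h=cv2.cvtColor(t,cv2.COLOR_RGB2HSV); m=cv2.inRange(h,(0,90,10),(14,255,120));n,l,st,c=cv2.connectedComponentsWithStats(m)
for k in range(1,n):
    if 60<st[k,4]<400: print(st[k].tolist(),np.round(onz("top",c[k],.024)[0],4))
a=cv2.resize(w,(400,300));b=cv2.resize(t[120:330,140:420],(400,300))
cv2.imwrite("pics/c2.png",np.hstack([a,b])[:,:,::-1])
E
```

```text
blob [112.   8.] [93, 0, 38, 19, 438] [0.5612 0.1821 0.024 ]
blob [341.  10.] [323, 0, 40, 19, 288] [0.6291 0.0127 0.024 ]
blob [275. 215.] [258, 197, 34, 34, 749] [ 0.4534 -0.0025  0.024 ]
[301, 77, 63, 2, 64] [ 0.9038 -0.078   0.024 ]
[183, 129, 17, 16, 225] [0.7455 0.2552 0.024 ]
[185, 134, 30, 29, 361] [0.708  0.2238 0.024 ]
[286, 178, 13, 14, 140] [0.6374 0.0139 0.024 ]
[0, 198, 18, 26, 374] [0.5584 0.6767 0.024 ]
[214, 207, 13, 13, 124] [0.5656 0.1792 0.024 ]
[281, 211, 14, 13, 145] [0.5604 0.0221 0.024 ]
[186, 212, 13, 13, 127] [0.5516 0.2421 0.024 ]
[159, 218, 13, 12, 128] [0.538  0.3044 0.024 ]
```

View pics/c2.png

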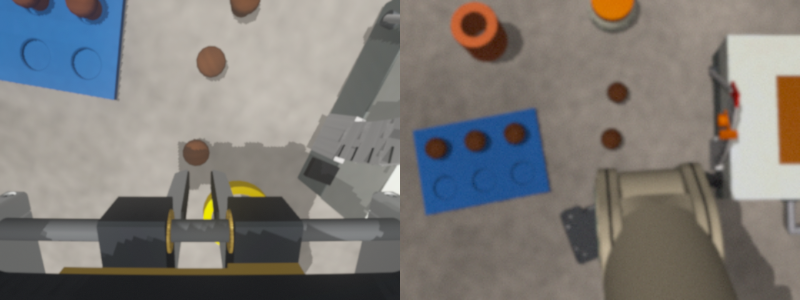

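The knob is still standing, at (0.4534, −0.0025); the fingers slipped off because I lifted too early. I retry with a longer close.

Emit:
step_arm(rot=[[0,0,0],[0,0,0],[0,0,0],[0,0,0],[0,0,0],[0,0,0],[0,0,0],[0,0,0]], offset=[[0.12,-0.1,0],[0,0,0],[0,0,0],[0,0,0],[0,0,0.5],[0,0,0.8],[0,0,0.2],[0,0,0]], claw=[0.65,0.65,0.65,0.65,0.65,0.65,0.65,0.65])

```text
clock: 5.5
ee_pos: [0.4542, -0.0026, 0.0318]
tool_rot: [-3.081, -0.614, 0.002]
contact_force: [-0.7, 0.1, -0.2]
opening: 0.0614
gripper_force: 0.0
```

Emit:
step_arm(rot=[[0,0,0],[0,0,0],[0,0,0],[0,0,0],[0,0,0],[0,0,0]], offset=[[0,0,0],[0,0,0],[0,0,0],[0,0,0],[0,0,0],[0,0,0]], claw=[0.2,0.2,0.2,0.2,0.2,0.2])

```text
clock: 6.25
ee_pos: [0.4546, -0.0026, 0.032]
tool_rot: [3.081, 0.614, 0.0]
contact_force: [0.2, -0.2, -0.2]
opening: 0.019
gripper_force: 0.0
```

```bash
python3 - <<'E'
from h import *
s=manip.sense();w,i=wknobs();p=s["ee_pos"]
for dz in(-.022,-.003,0.1):print(proj("wrist",p+[0,0,dz],i))
print(s["gripper_force"],s["opening"])
sc=snap("scene","s3");b=manip.boxes_of("knob0","scene");print([(x["bbox"],x["conf"]) for x in b])
a=cv2.resize(w,(400,300));b=cv2.resize(sc[150:260,220:367],(400,300))
cv2.imwrite("pics/c3.png",np.hstack([a,b])[:,:,::-1])
E
```

```text
blob [314.  79.] [282, 46, 53, 56, 604] [0.5605 0.0193 0.024 ]
blob [279. 239.] [258, 218, 43, 44, 1305] [ 0.4546 -0.0013  0.024 ]
[[281.11680636 233.69205038]]
[[281.27984802 242.25408159]]
[[283.12018656 339.06108045]]
0.0 0.01900713674953025
[([261.4, 249.5, 16.4, 18.1], 0.65), ([270.7, 190.1, 14.1, 17.3], 0.58)]
```

View pics/c3.png

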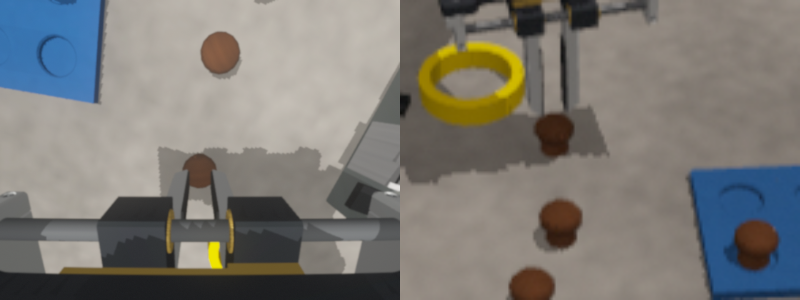

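```bash
python3 - <<'E'
from h import *
s=manip.sense();p=s["ee_pos"];print(p,s["joints"])
i=manip.camera_info("wrist");V=np.array(i["view"]);print(i["intrinsics"][0],-V[:3,:3].T@V[:3,3])
for q in([0,0,-.022],[0,0,0],[0,0,.1]):
    P=proj("scene",p+q)[0]; print(q,P,(P-[220,150])*[400/147,300/110]+[400,0], proj("top",p+q)[0])
K=np.array([.4534,-.0025,0])
for z in(0,.032):
    P=proj("scene",K+[0,0,z])[0];print("knob",z,P,(P-[220,150])*[400/147,300/110]+[400,0],proj("wrist",K+[0,0,z],i)*[400/560,300/420])
E
```

```text
[ 0.45461467 -0.00257783  0.03194639] [-0.03470016  0.63933885 -0.03095565  2.18183059  0.05848033  0.32120107
 -1.29205107]
[299.08943451   0.         279.64460325] [0.51954277 0.02580467 0.22536609]
[0, 0, -0.022] [275.4404365  201.04378636] [550.85833061 139.21032643] [296.97610895 263.28539017]
[0, 0, 0] [275.2005767  194.05913724] [550.20565088 120.16128339] [297.30723109 263.44690894]
[0, 0, 0.1] [274.00845813 159.35431047] [546.96179083  25.51175584] [299.03586403 264.29007727]
knob 0 [275.66890942 203.8108409 ] [551.48002562 146.75683882] [[200.23690693 165.03834321]]
knob 0.032 [275.32550915 193.72293998] [550.54560314 119.24438175] [[200.35019327 175.18941377]]
```

```bash
python3 - <<'E'
from h import *
s=manip.sense();p=s["ee_pos"];r=R.from_rotvec(s["tool_rot"])
i=manip.camera_info("wrist");w=manip.capture("wrist");sc=manip.capture("scene")
def crop(im,x,y,n,k,pts):
    c=cv2.resize(im[y:y+n*3//2,x:x+n],None,fx=k,fy=k,interpolation=2)
    for q,col in pts:
        cv2.circle(c,tuple(int(v) for v in (np.array(q)-[x,y]+.5)*k),3,col,-1)
    return c
G=[]
for z in(.022,.003,-.03,-.075):
    for y in(-.0095,.0095): G.append((p+r.apply([0,y,z]),(0,255,0) if z==.022 else (255,0,255)))
a=crop(w,190,190,180,400/180,[(proj("wrist",g,i)[0],c) for g,c in G])
b=crop(sc,235,120,80,5,[(proj("scene",g)[0],c) for g,c in G])
cv2.imwrite("pics/c4.png",np.hstack([a[:500],b[:500]])[:,:,::-1]);print(a.shape,b.shape)
E
```

```text
(511, 400, 3) (600, 400, 3)
```

View pics/c4.png

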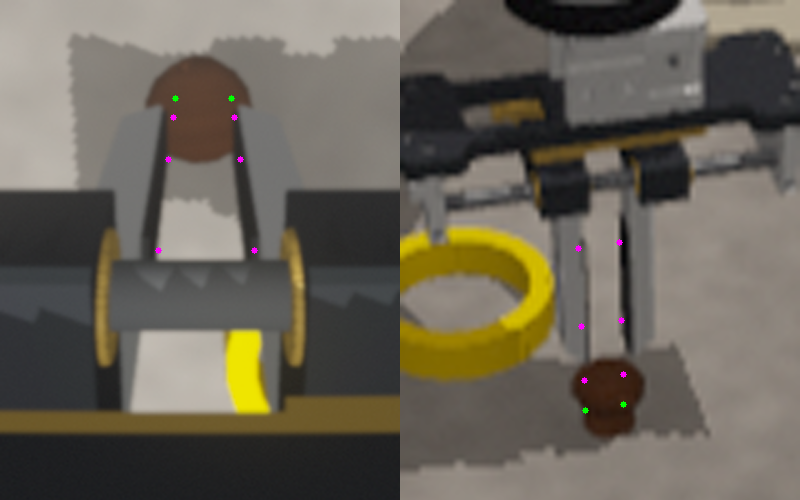

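The overlay (green dots are the expected fingertips) shows the real fingertips ending at about row 360 in the right-hand crop, above the knob head. That is well short of the expected row 407, so I triangulate them.

```bash
python3 - <<'E'
from h import *
s=manip.sense();p=s["ee_pos"];r=R.from_rotvec(s["tool_rot"])
def tri(a,b):
    A=np.zeros((3,3));v=np.zeros(3)
    for c,x in(("wrist",a),("scene",b)):
        o,d=ray(c,x);d=d[0]/np.linalg.norm(d[0]);M=np.eye(3)-np.outer(d,d);A+=M;v+=M@o
    return np.linalg.solve(A,v)
# wrist image left finger is tool -y?; scene camera faces robot so left/right swap
for a,b in(((264.3,238.6),(280,192)),((295.8,238.6),(272.4,192))):
    P=tri(a,b);print(P,"tool",r.inv().apply(P-p),proj("wrist",P)-a,proj("scene",P)-b)
E
```

```text
[0.45705738 0.01003015 0.04188456] tool [ 0.00709931 -0.01069556 -0.00993387] [[0.53412719 0.11892279]] [[0.14998773 0.00133867]]
[ 0.46645577 -0.00700781  0.0474759 ] tool [ 0.00924001  0.00864439 -0.01552571] [[-0.59343303 -0.21246991]] [[-0.16622803 -0.02835462]]
```

The fingertips really sit about 32 mm behind where the stated TCP geometry puts them; x and y are fine. I open and go 28 mm lower.

Emit:
step_arm(rot=[[0,0,0],[0,0,0],[0,0,0],[0,0,0],[0,0,0],[0,0,0],[0,0,0],[0,0,0]], offset=[[0,0,-0.1],[0,0,0],[0,0,0],[0,0,0],[0,0,0],[0,0,0.4],[0,0,0.4],[0,0,0]], claw=[0.65,0.65,0.65,0.65,0.65,0.65,0.65,0.65])

```text
clock: 7.5
ee_pos: [0.4537, -0.0026, 0.0032]
tool_rot: [-3.081, -0.615, 0.003]
contact_force: [0.2, 1.0, -0.1]
opening: 0.0608
gripper_force: 0.0
```

Emit:
step_arm(rot=[[0,0,0],[0,0,0],[0,0,0],[0,0,0],[0,0,0],[0,0,0]], offset=[[0,0,0],[0,0,0],[0,0,0],[0,0,0],[0,0,0],[0,0,0]], claw=[0.2,0.2,0.2,0.2,0.2,0.2])

```text
clock: 8.25
ee_pos: [0.455, -0.0026, 0.0044]
tool_rot: [3.081, 0.615, 0.001]
contact_force: [-0.4, -0.3, 5.8]
opening: 0.0331
gripper_force: 30.0
```

It grips at 33 mm with an upward push, so the pads are on the upper slope of the head. I go about 6 mm lower.

Emit:
step_arm(rot=[[0,0,0],[0,0,0],[0,0,0],[0,0,0],[0,0,0],[0,0,0],[0,0,0],[0,0,0]], offset=[[0,0,0],[0,0,0],[0,0,0.15],[0,0,0],[0,0,0],[0,0,0],[0,0,0],[0,0,0]], claw=[0.5,0.5,0.5,0.5,0.2,0.2,0.2,0.2])

```text
clock: 9.25
ee_pos: [0.4546, -0.0026, -0.002]
tool_rot: [3.081, 0.615, 0.0]
contact_force: [0.1, 0.1, -0.2]
opening: 0.0331
gripper_force: 30.0
```

Emit:
step_arm(rot=[[0,0,0],[0,0,0],[0,0,0],[0,0,0],[0,0,0],[0,0,0],[0,0,0],[0,0,0]], offset=[[0,0,-0.5],[0,0,-1],[0.4,-0.8,0],[0.4,-0.8,0],[0.4,-0.8,0],[0.4,-0.8,0],[0.4,-0.8,0],[0.4,-0.8,0]], claw=[0.2,0.2,0.2,0.2,0.2,0.2,0.2,0.2])

```text
clock: 10.25
ee_pos: [0.4695, 0.2127, 0.058]
tool_rot: [3.081, 0.615, -0.0]
contact_force: [-0.0, 0.5, -0.5]
opening: 0.0328
gripper_force: 30.0
```

Emit:
step_arm(rot=[[0,0,0],[0,0,0],[0,0,0]], offset=[[0.45,-0.9,0],[0.44,-0.85,0],[0,0,0]], claw=[0.2,0.2,0.2])

```text
clock: 10.62
ee_pos: [0.475, 0.294, 0.0579]
tool_rot: [-3.077, -0.622, -0.002]
contact_force: [0.1, -0.7, -1.1]
opening: 0.0327
gripper_force: 30.0
```

```bash
python3 - <<'E'
from h import *
s=manip.sense();print(s["ee_pos"],go([.4758,.2898,.004]))
def ell(cam):
    t=manip.capture(cam);i=manip.camera_info(cam);h=cv2.cvtColor(t,cv2.COLOR_RGB2HSV)
    m=cv2.inRange(h,(0,90,10),(14,255,140));n,l,st,c=cv2.connectedComponentsWithStats(m)
    for k in range(1,n):
        if 60<st[k,4]<3000 and st[k,2]<70: print(cam,st[k].tolist(),np.round(onz(cam,c[k],.029,i)[0],4))
    return t
w=ell("wrist");ell("top")
cv2.imwrite("pics/w5.png",w[:,:,::-1])
E
```

```text
[0.47504921 0.29399439 0.05792669] [-0.03, 0.11, 1.35]
wrist [370, 146, 35, 40, 421] [0.5532 0.2343 0.029 ]
wrist [450, 161, 39, 41, 472] [0.566  0.1763 0.029 ]
wrist [253, 241, 54, 44, 1826] [0.4505 0.2821 0.029 ]
top [183, 128, 18, 18, 249] [0.744  0.2538 0.029 ]
top [182, 133, 33, 30, 377] [0.707  0.2233 0.029 ]
top [532, 149, 28, 66, 683] [ 0.6572 -0.583   0.029 ]
top [286, 178, 13, 13, 138] [0.6367 0.014  0.029 ]
top [361, 197, 10, 22, 69] [ 0.5884 -0.1562  0.029 ]
top [0, 198, 18, 26, 372] [0.5582 0.6733 0.029 ]
top [214, 207, 13, 13, 123] [0.565  0.1782 0.029 ]
top [281, 211, 14, 13, 145] [0.5599 0.022  0.029 ]
top [186, 212, 13, 13, 128] [0.5513 0.2408 0.029 ]
top [159, 218, 10, 11, 79] [0.5398 0.3074 0.029 ]
```

View pics/w5.png

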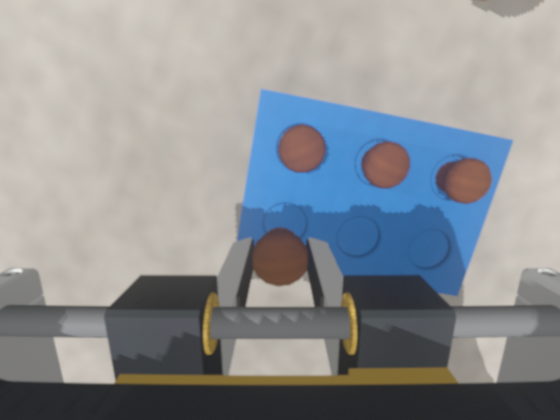

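The knob is held at (280,256), and the empty seats show at about (285,222), (358,236) and (429,249).

```bash
python3 - <<'E'
from h import *
i=manip.camera_info("wrist")
print(proj("wrist",[[.4754,.2898,.01],[.489,.2273,.01],[.5026,.1648,.01]],i))
print(onz("wrist",[[285,222],[358,236],[429,249]],.01,i))
E
```

```text
[[280.31876753 223.51620027]
 [354.30629964 236.3380608 ]
 [425.91858373 248.71418538]]
[[0.47812486 0.28668315 0.01      ]
 [0.49047659 0.22451919 0.01      ]
 [0.50339557 0.16216899 0.01      ]]
```

Emit:
step_arm(rot=[[0,0,0],[0,0,0],[0,0,0],[0,0,0]], offset=[[0,0.03,0],[0,0,0.4],[0,0,0.4],[0,0,0]], claw=[0.2,0.2,0.2,0.2])

```text
clock: 11.22
ee_pos: [0.4747, 0.2875, 0.024]
tool_rot: [3.08, 0.614, -0.006]
contact_force: [0.1, 0.0, -0.0]
opening: 0.0327
gripper_force: 30.0
```

Emit:
step_arm(rot=[[0,0,0],[0,0,0],[0,0,0],[0,0,0],[0,0,0]], offset=[[0.04,0,0.15],[0,0,0.15],[0,0,0.12],[0,0,0.06],[0,0,0]], claw=[0.2,0.2,0.2,0.2,0.2])

```text
clock: 11.85
ee_pos: [0.4775, 0.2893, 0.0067]
tool_rot: [3.081, 0.615, -0.0]
contact_force: [0.5, 0.5, 0.0]
opening: 0.0329
gripper_force: 30.0
```

Emit:
step_arm(rot=[[0,0,0],[0,0,0],[0,0,0],[0,0,0],[0,0,0]], offset=[[-0.03,0,0.06],[0,0,0.03],[0,0,0],[0,0,0],[0,0,0]], claw=[0.2,0.2,0.2,0.5,0.5])

```text
clock: 12.48
ee_pos: [0.4766, 0.289, 0.0033]
tool_rot: [-3.081, -0.614, -0.0]
contact_force: [0.1, -0.4, 0.5]
opening: 0.0465
gripper_force: 0.0
```

Emit:
step_arm(rot=[[0,0,0],[0,0,0],[0,0,0],[0,0,0]], offset=[[0,0,0],[0,0,-0.6],[0,0,-0.9],[0,0,0]], claw=[0.5,0.5,0.6,0.65])

```text
clock: 12.98
ee_pos: [0.4783, 0.29, 0.0655]
tool_rot: [-3.079, -0.614, -0.008]
contact_force: [0.2, -0.0, 0.2]
opening: 0.0602
gripper_force: 0.0
```

```bash
cat > ell.py <<'E'
from h import *
def ell(cam,z=.029):
    i=manip.camera_info(cam);t=manip.capture(cam);h=cv2.cvtColor(t,cv2.COLOR_RGB2HSV)
    m=cv2.inRange(h,(0,90,10),(14,255,140));n,l,st,c=cv2.connectedComponentsWithStats(m)
    for k in range(1,n):
        P=onz(cam,c[k],z,i)[0]
        if 60<st[k,4]<3000 and st[k,2]<70 and .4<P[0]<.66 and -.05<P[1]<.35: print(cam,st[k].tolist(),np.round(P,4))
    return t
E
python3 - <<'E'
from ell import *
s=manip.sense();print(s["ee_pos"],s["opening"],s["clock"])
for c in("wrist","top","scene"): ell(c)
print(go([.5605,.0221,.06]))
E
```

```text
[0.47833354 0.2900349  0.06553406] 0.060222397907671546 12.975
wrist [276, 131, 31, 36, 267] [0.5384 0.306  0.029 ]
wrist [357, 146, 36, 39, 753] [0.5527 0.2412 0.029 ]
wrist [437, 161, 38, 39, 895] [0.5667 0.1789 0.029 ]
top [286, 178, 13, 13, 138] [0.6365 0.014  0.029 ]
top [214, 207, 13, 13, 123] [0.565  0.1783 0.029 ]
top [281, 211, 14, 13, 141] [0.56   0.0223 0.029 ]
top [186, 212, 13, 13, 126] [0.5513 0.241  0.029 ]
scene [394, 208, 16, 17, 194] [0.483 0.289 0.029]
scene [271, 223, 16, 18, 200] [0.5729 0.027  0.029 ]
scene [403, 229, 16, 17, 211] [0.5453 0.3043 0.029 ]
scene [343, 231, 16, 18, 208] [0.5724 0.1806 0.029 ]
scene [373, 230, 16, 17, 209] [0.5585 0.2425 0.029 ]
scene [260, 248, 17, 19, 230] [0.6484 0.0189 0.029 ]
[-0.6, 6.96, 0.07]
```

The first knob is seated; its spacing to the filled row matches. Next is the middle loose knob.

Emit:
step_arm(rot=[[0,0,0],[0,0,0],[0,0,0],[0,0,0],[0,0,0],[0,0,0],[0,0,0],[0,0,0]], offset=[[-0.08,0.87,0],[-0.08,0.87,0],[-0.08,0.87,0],[-0.08,0.87,0],[-0.08,0.87,0],[-0.08,0.87,0],[-0.08,0.87,0],[-0.06,0.87,0]], claw=[0.65,0.65,0.65,0.65,0.65,0.65,0.65,0.65])

```text
clock: 14.12
ee_pos: [0.5596, 0.0212, 0.0618]
tool_rot: [-3.08, -0.614, 0.004]
contact_force: [0.3, -0.4, -0.1]
opening: 0.0613
gripper_force: 0.0
```

Emit:
step_arm(rot=[[0,0,0],[0,0,0],[0,0,0]], offset=[[0,0,0],[0,0,0.4],[0,0,0]], claw=[0.65,0.65,0.65])

```text
clock: 14.5
ee_pos: [0.5582, 0.0239, 0.0451]
tool_rot: [-3.079, -0.618, 0.007]
contact_force: [0.4, -0.2, -0.9]
opening: 0.0615
gripper_force: 0.0
```

Emit:
step_arm(rot=[[0,0,0],[0,0,0],[0,0,0],[0,0,0],[0,0,0],[0,0,0],[0,0,0],[0,0,0]], offset=[[0.04,0.05,0.4],[0,0,0.4],[0,0,0.3],[0,0,0.05],[0,0,0],[0,0,0],[0,0,0],[0,0,0]], claw=[0.65,0.65,0.65,0.65,0.2,0.2,0.2,0.2])

```text
clock: 15.5
ee_pos: [0.563, 0.0211, 0.0017]
tool_rot: [3.081, 0.615, 0.001]
contact_force: [-0.4, -0.2, 2.3]
opening: 0.0333
gripper_force: 30.0
```

Emit:
step_arm(rot=[[0,0,0],[0,0,0]], offset=[[0,0,0],[0,0,0]], claw=[0.2,0.2])

```text
clock: 15.75
ee_pos: [0.563, 0.0211, 0.0016]
tool_rot: [3.081, 0.615, 0.001]
contact_force: [-0.4, 0.7, 5.2]
opening: 0.0328
gripper_force: 30.0
```

Emit:
step_arm(rot=[[0,0,0],[0,0,0],[0,0,0],[0,0,0],[0,0,0],[0,0,0],[0,0,0],[0,0,0]], offset=[[0,0,0],[0,0,0],[-0.05,-0.03,0.1],[0,0,0],[0,0,0],[0,0,0],[0,0,0],[0,0,0]], claw=[0.5,0.5,0.5,0.5,0.2,0.2,0.2,0.2])

```text
clock: 16.75
ee_pos: [0.5603, 0.0214, -0.0028]
tool_rot: [-3.081, -0.615, -0.0]
contact_force: [-0.5, -0.6, -0.1]
opening: 0.0332
gripper_force: 30.0
```

Emit:
step_arm(rot=[[0,0,0],[0,0,0],[0,0,0],[0,0,0],[0,0,0],[0,0,0],[0,0,0],[0,0,0]], offset=[[0,0,-0.6],[0,0,-0.9],[0.05,-0.9,0],[0.05,-0.9,0],[0.05,-0.9,0],[0.06,-0.9,0],[0.06,-0.9,0],[0.06,-0.9,0]], claw=[0.2,0.2,0.2,0.2,0.2,0.2,0.2,0.2])

```text
clock: 17.75
ee_pos: [0.4892, 0.227, 0.0573]
tool_rot: [-3.081, -0.614, -0.0]
contact_force: [-0.3, 0.4, -0.4]
opening: 0.0331
gripper_force: 30.0
```

Emit:
step_arm(rot=[[0,0,0],[0,0,0],[0,0,0],[0,0,0]], offset=[[0,0,0],[0,0,0.4],[0,0,0.4],[0,0,0]], claw=[0.2,0.2,0.2,0.2])

```text
clock: 18.25
ee_pos: [0.4886, 0.224, 0.0232]
tool_rot: [3.08, 0.611, -0.006]
contact_force: [-0.5, -0.0, -0.1]
opening: 0.0329
gripper_force: 30.0
```

Emit:
step_arm(rot=[[0,0,0],[0,0,0],[0,0,0],[0,0,0],[0,0,0]], offset=[[0.02,0,0.15],[0,0,0.15],[0,0,0.12],[0,0,0.04],[0,0,0]], claw=[0.2,0.2,0.2,0.2,0.2])

```text
clock: 18.88
ee_pos: [0.4903, 0.2263, 0.0068]
tool_rot: [3.081, 0.615, -0.0]
contact_force: [0.3, 0.0, 0.4]
opening: 0.0329
gripper_force: 30.0
```

Emit:
step_arm(rot=[[0,0,0],[0,0,0],[0,0,0],[0,0,0],[0,0,0]], offset=[[0,0,0.06],[0,0,0.04],[0,0,0],[0,0,0],[0,0,0]], claw=[0.2,0.2,0.2,0.5,0.5])

```text
clock: 19.5
ee_pos: [0.4904, 0.2263, 0.0029]
tool_rot: [-3.081, -0.615, -0.0]
contact_force: [-0.4, 0.1, -0.4]
opening: 0.0467
gripper_force: 0.0
```

Emit:
step_arm(rot=[[0,0,0],[0,0,0],[0,0,0],[0,0,0]], offset=[[0,0,0],[0,0,-0.6],[0,0,-0.9],[0,0,0]], claw=[0.5,0.5,0.6,0.65])

```text
clock: 20.0
ee_pos: [0.4923, 0.2272, 0.0651]
tool_rot: [-3.08, -0.614, -0.008]
contact_force: [0.7, -0.2, 1.0]
opening: 0.06
gripper_force: 0.0
```

```bash
python3 - <<'E'
from ell import *
s=manip.sense();print(s["ee_pos"],s["opening"],s["clock"])
for c in("top","scene"): ell(c)
print(go([.637,.0138,.06]))
E
```

```text
[0.49229983 0.22715738 0.06508135] 0.05999610100571283 20.0
top [286, 178, 13, 13, 139] [0.6366 0.014  0.029 ]
top [216, 207, 11, 13, 97] [0.5658 0.1755 0.029 ]
top [186, 212, 12, 11, 64] [0.5562 0.2448 0.029 ]
scene [394, 208, 16, 17, 189] [0.4828 0.2888 0.029 ]
scene [367, 210, 15, 17, 189] [0.4988 0.228  0.029 ]
scene [403, 229, 16, 17, 211] [0.5453 0.3043 0.029 ]
scene [343, 231, 16, 18, 208] [0.5724 0.1806 0.029 ]
scene [373, 230, 16, 17, 209] [0.5585 0.2425 0.029 ]
scene [260, 248, 17, 19, 231] [0.6484 0.0189 0.029 ]
[1.35, 6.31, 0.07]
```

Emit:
step_arm(rot=[[0,0,0],[0,0,0],[0,0,0],[0,0,0],[0,0,0],[0,0,0],[0,0,0],[0,0,0]], offset=[[0.17,0.79,0],[0.17,0.79,0],[0.17,0.79,0],[0.17,0.79,0],[0.17,0.79,0],[0.17,0.79,0],[0.17,0.79,0],[0.17,0.78,0]], claw=[0.65,0.65,0.65,0.65,0.65,0.65,0.65,0.65])

```text
clock: 21.1
ee_pos: [0.6368, 0.0131, 0.061]
tool_rot: [-3.08, -0.614, 0.004]
contact_force: [0.0, -0.1, 0.3]
opening: 0.0612
gripper_force: 0.0
```

Emit:
step_arm(rot=[[0,0,0],[0,0,0],[0,0,0]], offset=[[0,0,0],[0,0,0.4],[0,0,0]], claw=[0.65,0.65,0.65])

```text
clock: 21.48
ee_pos: [0.6348, 0.0158, 0.0444]
tool_rot: [-3.079, -0.617, 0.007]
contact_force: [0.7, 0.0, 0.3]
opening: 0.0608
gripper_force: 0.0
```

Last time the same x/y correction overshot slightly, so I leave x and y alone and just descend.

Emit:
step_arm(rot=[[0,0,0],[0,0,0],[0,0,0],[0,0,0],[0,0,0],[0,0,0],[0,0,0]], offset=[[0,0,0.4],[0,0,0.4],[0,0,0.35],[0,0,0.1],[0,0,0],[0,0,0],[0,0,0]], claw=[0.65,0.65,0.65,0.65,0.65,0.5,0.45])

```text
clock: 22.35
ee_pos: [0.6379, 0.014, -0.0026]
tool_rot: [3.081, 0.614, 0.002]
contact_force: [0.6, 0.1, -0.4]
opening: 0.0446
gripper_force: 0.0
```

Emit:
step_arm(rot=[[0,0,0],[0,0,0],[0,0,0],[0,0,0]], offset=[[0,0,0],[0,0,0],[0,0,0],[0,0,0]], claw=[0.2,0.2,0.2,0.2])

```text
clock: 22.85
ee_pos: [0.6377, 0.014, -0.0029]
tool_rot: [3.081, 0.614, 0.001]
contact_force: [-0.9, 0.2, 3.6]
opening: 0.0331
gripper_force: 30.0
```

Emit:
step_arm(rot=[[0,0,0],[0,0,0],[0,0,0],[0,0,0],[0,0,0],[0,0,0],[0,0,0],[0,0,0]], offset=[[0,0,-0.6],[0,0,-0.9],[-0.27,-0.79,0],[-0.27,-0.79,0],[-0.27,-0.79,0],[-0.28,-0.79,0],[-0.28,-0.79,0],[-0.28,-0.8,0]], claw=[0.2,0.2,0.2,0.2,0.2,0.2,0.2,0.2])

```text
clock: 23.85
ee_pos: [0.5027, 0.1649, 0.0566]
tool_rot: [-3.081, -0.614, 0.0]
contact_force: [0.2, -0.1, -0.1]
opening: 0.0329
gripper_force: 30.0
```

Emit:
step_arm(rot=[[0,0,0],[0,0,0],[0,0,0],[0,0,0],[0,0,0]], offset=[[0,0,0],[0,0,0.4],[0,0,0.4],[0,0,0],[0,0,0]], claw=[0.2,0.2,0.2,0.2,0.2])

```text
clock: 24.48
ee_pos: [0.5038, 0.1636, 0.0244]
tool_rot: [3.081, 0.613, -0.001]
contact_force: [0.7, -0.4, -0.3]
opening: 0.033
gripper_force: 30.0
```

Right on the seat. Down 22 mm, then release.

Emit:
step_arm(rot=[[0,0,0],[0,0,0],[0,0,0],[0,0,0],[0,0,0],[0,0,0]], offset=[[0,0,0.15],[0,0,0.15],[0,0,0.12],[0,0,0.08],[0,0,0.03],[0,0,0]], claw=[0.2,0.2,0.2,0.2,0.2,0.2])

```text
clock: 25.22
ee_pos: [0.5036, 0.1642, 0.0036]
tool_rot: [3.081, 0.615, 0.0]
contact_force: [-0.1, -0.2, 0.1]
opening: 0.0326
gripper_force: 30.0
```

Emit:
step_arm(rot=[[0,0,0],[0,0,0],[0,0,0],[0,0,0],[0,0,0],[0,0,0],[0,0,0]], offset=[[0,0,0],[0,0,0],[0,0,0],[0,0,0],[0,0,-0.6],[0,0,-0.9],[0,0,-1]], claw=[0.5,0.5,0.5,0.5,0.5,0.5,0.5])

```text
clock: 26.1
ee_pos: [0.5031, 0.164, 0.1043]
tool_rot: [3.081, 0.614, -0.002]
contact_force: [0.2, 0.3, -0.2]
opening: 0.0469
gripper_force: 0.0
```

Moving to the box: I refine the bar position, the index angle and the seat check from the pictures.

```bash
cat > box.py <<'E'
from h import *
O=np.array([.5925,-.2971]);yaw=.026
def bw(p):
    c,s=np.cos(yaw),np.sin(yaw);p=np.atleast_2d(p);return np.c_[p[:,0]*c-p[:,1]*s+O[0],p[:,0]*s+p[:,1]*c+O[1],p[:,2]]
def mark(th,r=.2,y=.17): th=np.atleast_1d(th);return bw(np.c_[.12-r*np.cos(th),0*th+y,.07+r*np.sin(th)])
def bar(th): f=np.arctan2(42,285)+th; q=np.hypot(.285,.042); return bw([[.12-q*np.cos(f),0,.07+q*np.sin(f)]])[0]
def orange(im): 
    h=cv2.cvtColor(im,cv2.COLOR_RGB2HSV);return cv2.inRange(h,(5,190,150),(18,255,255))
E
python3 - <<'E'
from box import *
from ell import ell
th=np.arange(.35,.8,.001)
for c,q in(("scene",(201,159.3)),("top",(369.8,214.4))):
    d=np.linalg.norm(proj(c,mark(th))-q,axis=1);k=d.argmin();print(c,"theta",th[k],"resid",d[k],proj(c,mark(th[k]))[0])
    print(" pointer0",proj(c,mark(0))[0],"corners",proj(c,bw([[-.12,.15,.13],[.12,.15,.13],[-.12,-.15,.13]])).round(1).tolist())
for z in(.106,.112,.118):print(onz("top",[[415,280.6],[472.5,280.6],[443.7,280.6]],z)[2])
print("bar",bar(0),[bar(t).round(4).tolist() for t in(.3,.5,.6,.7)])
t=ell("top");sc=ell("scene")
for n,im,x in(("scene",sc,(185,140,230,210)),("top",t,(340,170,390,260))):
    g=cv2.cvtColor(im,cv2.COLOR_RGB2GRAY);m=((g<45)*255).astype(np.uint8);a=np.zeros_like(m);a[x[1]:x[3],x[0]:x[2]]=1;m*=a
    k,l,st,cc=cv2.connectedComponentsWithStats(m)
    for j in range(1,k):
        if st[j,4]>15:print(n,"black",st[j].tolist(),cc[j].round(1))
    o=orange(im)*a;k,l,st,cc=cv2.connectedComponentsWithStats(o)
    for j in range(1,k):
        if st[j,4]>8:print(n,"orange",st[j].tolist(),cc[j].round(1))
s=manip.sense();print(s["ee_pos"],s["joints"])
E
```

```text
scene theta 0.6160000000000002 resid 2.931640802609802 [203.27078777 157.44580457]
 pointer0 [215.51588204 190.58668951] corners [[208.2, 157.9], [170.9, 233.6], [83.6, 148.7]]
top theta 0.6850000000000003 resid 2.048405194104822 [367.79691983 213.97147498]
 pointer0 [356.28024823 240.51104124] corners [[371.8, 259.1], [368.8, 144.0], [516.2, 258.4]]
[ 0.42726354 -0.30696837  0.106     ]
[ 0.42756136 -0.30458635  0.112     ]
[ 0.42785919 -0.30220434  0.118     ]
bar [ 0.42755577 -0.30138952  0.112     ] [[0.4527, -0.3007, 0.1943], [0.4826, -0.3, 0.2435], [0.501, -0.2995, 0.2656], [0.5216, -0.2989, 0.2857]]
scene [394, 208, 16, 17, 189] [0.4828 0.2888 0.029 ]
scene [338, 211, 15, 17, 185] [0.5115 0.1662 0.029 ]
scene [367, 210, 15, 17, 189] [0.4988 0.228  0.029 ]
scene [403, 229, 16, 17, 210] [0.5452 0.3044 0.029 ]
scene [343, 231, 16, 18, 208] [0.5724 0.1806 0.029 ]
scene [373, 230, 16, 17, 209] [0.5585 0.2425 0.029 ]
scene black [188, 157, 2, 13, 22] [188.4 162.6]
scene black [210, 184, 13, 8, 82] [216.1 187.7]
scene orange [195, 157, 11, 23, 90] [199.3 166.4]
top black [354, 242, 11, 9, 56] [359.6 246.1]
top orange [363, 200, 7, 8, 52] [366.  203.6]
top orange [364, 209, 11, 8, 57] [368.9 213.3]
[0.50645755 0.16516046 0.10728623] [-3.69238468e-01  5.73706217e-01  1.88007690e-03  1.93664963e+00
 -1.62233442e-03  6.23567965e-01 -1.54353325e+00]
```

```bash
python3 - <<'E'
from box import *
from scipy.optimize import least_squares
def fit(a,b,x0):
    return least_squares(lambda v:np.r_[proj("scene",mark(v[0],v[1],v[2]))[0]-a,proj("top",mark(v[0],v[1],v[2]))[0]-b],x0)
r=fit((216.1,187.7),(359.6,246.1),[0,.2,.17]);print("pointer",r.x,r.fun)
r=fit((201,159.3),(369.8,214.4),[.6,.2,.17]);print("index T",r.x,r.fun)
r=fit((201,159.3),(369.3,213.3),[.6,.2,.17]);print("index T",r.x,r.fun)
E
```

```text
pointer [-0.00963932  0.21272659  0.16491973] [-1.13604131 -0.08587746 -1.06187356  0.26068063]
index T [0.64417782 0.19403229 0.16585734] [-0.99157344 -0.09471223 -0.93344545  0.25428531]
index T [0.6564584  0.19331348 0.16690458] [-0.89463002 -0.0853498  -0.8435789   0.2297107 ]
```

Emit:
step_arm(rot=[[0,0,0],[0,0,0],[0,0,0],[0,0,0],[0,0,0],[0,0,0],[0,0,0],[0,0,0]], offset=[[0,0,-0.8],[-0.5,0.8,-0.8],[-0.5,0.8,-0.8],[-0.5,0.8,0],[-0.5,0.8,0],[-0.5,0.8,0],[-0.5,0.8,0],[-0.5,0.8,0]], claw=[0.5,0.5,0.5,0.5,0.5,0.4,0.35,0.35])

```text
clock: 27.2
ee_pos: [0.4595, -0.0975, 0.1988]
tool_rot: [-3.081, -0.615, 0.002]
contact_force: [0.0, -0.2, -0.4]
opening: 0.0329
gripper_force: 0.0
```

Emit:
step_arm(rot=[[0,0,0],[0,0,0],[0,0,0],[0,0,0],[0,0,0],[0,0,0]], offset=[[-0.5,0.8,0],[-0.5,0.8,0],[-0.55,0.9,0],[-0.6,0.9,0],[-0.55,1,0],[0,0,0]], claw=[0.35,0.35,0.35,0.35,0.35,0.35])

```text
clock: 27.95
ee_pos: [0.4263, -0.3042, 0.1987]
tool_rot: [3.082, 0.604, -0.003]
contact_force: [-0.2, 1.3, 0.0]
opening: 0.0327
gripper_force: 0.0
```

Emit:
step_arm(rot=[[0,0,-0.33],[0,0,-0.33],[0,0,-0.33],[0,0,-0.33],[0,0,-0.33],[0,0,-0.33],[0,0,-0.32],[0,0,0]], offset=[[0,0,0],[0,0,0],[0,0,0],[0,0,0],[0,0,0],[0,0,0],[0,0,0],[0,0,0]], claw=[0.35,0.35,0.35,0.35,0.35,0.35,0.35,0.35])

```text
clock: 28.95
ee_pos: [0.428, -0.2991, 0.199]
tool_rot: [-2.19, -2.25, -0.001]
contact_force: [0.5, -1.0, -0.7]
opening: 0.0327
gripper_force: 0.0
```

```bash
python3 - <<'E'
from box import *
s=manip.sense();r=R.from_rotvec(s["tool_rot"]);print(s["clock"],s["ee_pos"],s["joints"],s["opening"]);print(r.as_matrix().round(3))
print("go",go([.4276,-.3014,.13]))
i=manip.camera_info("wrist");w=snap("wrist","w6")
V=np.array(i["view"]);print("cam",-V[:3,:3].T@V[:3,3])
print(proj("wrist",np.r_[[bar(0)],mark(0),mark(.66)],i), [b["bbox"] for b in manip.boxes_of("index_mark","wrist")])
E
```

```text
28.95 [ 0.42797794 -0.29909643  0.19898205] [ 0.73593345  0.44561921 -0.25593957  1.8560026   0.14325042  0.85907608
  0.43678328] 0.032740669104173434
[[-0.027  1.    -0.001]
 [ 1.     0.027  0.001]
 [ 0.002 -0.001 -1.   ]]
go [-0.06, -0.01, 1.72]
cam [ 0.42569083 -0.22734008  0.39249703]
[[279.36044641 215.79047634]
 [366.24844841  36.76142413]
 [495.14617452 -28.6744738 ]] [[484.0, 0.0, 23.8, 5.1]]
```

```bash
python3 - <<'E'
from box import *
g=cv2.cvtColor(cv2.imread("pics/w6.png"),cv2.COLOR_BGR2GRAY)
i=manip.camera_info("wrist")
for y in(.02,.03,.04,.05):
    p=proj("wrist",bw([[-.165,y,.112]]),i)[0];c,r=int(p[0]),int(p[1]);print(p.round(1),c-25,g[r,c-25:c+40:2].tolist())
E
```

```text
[279.3 194.9] 254 [148, 149, 150, 151, 154, 154, 153, 153, 153, 153, 148, 143, 161, 170, 168, 158, 137, 145, 153, 152, 152, 152, 152, 153, 155, 154, 154, 154, 153, 129, 94, 88, 86]
[279.3 184.5] 254 [150, 150, 150, 151, 152, 152, 153, 153, 154, 154, 139, 142, 161, 170, 169, 158, 138, 145, 152, 152, 153, 154, 154, 155, 157, 158, 158, 158, 157, 137, 103, 90, 89]
[279.3 173.9] 254 [155, 156, 157, 158, 158, 158, 158, 157, 157, 157, 144, 143, 161, 172, 170, 159, 136, 125, 129, 126, 121, 120, 122, 122, 122, 122, 121, 120, 119, 118, 111, 88, 87]
[279.2 163.1] 254 [157, 156, 157, 158, 159, 160, 161, 161, 160, 160, 146, 144, 162, 172, 170, 159, 139, 144, 152, 151, 151, 151, 152, 154, 155, 157, 158, 161, 161, 145, 126, 81, 72]
```

The bar lies within about 1 mm of the prediction. I descend over it and pinch.

Emit:
step_arm(rot=[[0,0,0],[0,0,0],[0,0,0],[0,0,0],[0,0,0],[0,0,0],[0,0,0]], offset=[[-0.04,0,0.5],[0,0,0.7],[0,0,0.6],[0,0,0.5],[0,0,0.3],[0,0,0.2],[0,0,0]], claw=[0.35,0.35,0.35,0.35,0.35,0.35,0.35])

```text
clock: 29.92
ee_pos: [0.4281, -0.3018, 0.0874]
tool_rot: [-2.191, -2.251, 0.0]
contact_force: [-0.2, 0.2, 1.2]
opening: 0.0326
gripper_force: 0.0
```

Emit:
step_arm(rot=[[0,0,0],[0,0,0],[0,0,0],[0,0,0],[0,0,0],[0,0,0]], offset=[[0,0,0],[0,0,0],[0,0,0],[0,0,0],[0,0,0],[0,0,0]], claw=[0,0,0,0,0,0])

```text
clock: 30.68
ee_pos: [0.4292, -0.3023, 0.0879]
tool_rot: [2.189, 2.25, 0.001]
contact_force: [4.1, -0.3, 1.7]
opening: 0.011
gripper_force: 30.0
```

The bar is gripped at 11 mm. I lift along the arc in steps of 0.05 rad, to 0.4 first.

Emit:
step_arm(rot=[[0,0,0],[0,0,0],[0,0,0],[0,0,0],[0,0,0],[0,0,0],[0,0,0],[0,0,0]], offset=[[0,0.06,-0.36],[0,0.08,-0.35],[0,0.1,-0.35],[0,0.11,-0.34],[0,0.13,-0.34],[0,0.15,-0.33],[0,0.17,-0.32],[0,0.18,-0.31]], claw=[0,0,0,0,0,0,0,0])

```text
clock: 31.68
ee_pos: [0.466, -0.3011, 0.195]
tool_rot: [-2.19, -2.249, 0.003]
contact_force: [2.3, -3.0, -10.4]
opening: 0.0113
gripper_force: 30.0
```

Emit:
step_arm(rot=[[0,0,0],[0,0,0],[0,0,0],[0,0,0]], offset=[[0,0.19,-0.3],[0,0.21,-0.29],[0,0,0],[0,0,0]], claw=[0,0,0,0])

```text
clock: 32.17
ee_pos: [0.4812, -0.3007, 0.2188]
tool_rot: [-2.19, -2.249, 0.004]
contact_force: [-4.3, -2.2, -5.0]
opening: 0.0108
gripper_force: 30.0
```

```bash
cat > look.py <<'E'
from box import *
s=manip.sense();p=s["ee_pos"];print(s["clock"],p,s["contact_force"],s["opening"],s["gripper_force"])
d=p-np.array([.4292,-.3023,.0879]);print("dz->theta",np.arcsin(d[2]/.2881+.1458)-.1463,"dx->",np.arccos(.9893-d[0]/.2881)-.1463)
for n,x in(("scene",(180,120,235,215)),("top",(335,170,400,265))):
    im=snap(n,n+"_%d"%round(s["clock"]*100));g=im.max(2)
    a=np.zeros(g.shape,np.uint8);a[x[1]:x[3],x[0]:x[2]]=1
    for nm,m in(("black",((g<50)*1).astype(np.uint8)*a),("orange",orange(im)*a)):
        k,l,st,cc=cv2.connectedComponentsWithStats(m)
        for j in range(1,k):
            if st[j,4]>15:print(n,nm,st[j].tolist(),cc[j].round(1))
E
python3 look.py; python3 - <<'E'
from box import *
for t in(.45,.5,.55,.6):
    print(t,[proj(c,mark(t,.211,.166))[0].round(1).tolist() for c in("scene","top")])
E
```

```text
32.175 [ 0.4811965  -0.30070408  0.21879619] [-4.34490355 -2.22663932 -4.95829975] 0.010832324811142767 29.999560117721558
dz->theta 0.4973797511039908 dx-> 0.4823548336973237
scene black [200, 154, 15, 10, 79] [208.9 157.6]
scene orange [195, 157, 11, 18, 84] [199.8 164.3]
top black [360, 226, 16, 14, 160] [367.  232.1]
top orange [363, 200, 7, 8, 48] [366.1 203.8]
top orange [364, 210, 12, 7, 58] [369.8 213.5]
0.45 [[206.8, 159.5], [366.6, 233.6]]
0.5 [[205.5, 157.1], [367.5, 230.8]]
0.55 [[204.1, 154.8], [368.4, 227.8]]
0.6 [[202.7, 152.8], [369.3, 224.4]]
```

Emit:
step_arm(rot=[[0,0,0],[0,0,0],[0,0,0],[0,0,0],[0,0,0],[0,0,0]], offset=[[0,0.22,-0.28],[0,0.24,-0.27],[0,0.15,-0.16],[0,0,0],[0,0,0],[0,0,0]], claw=[0,0,0,0,0,0])

```text
clock: 33.02
ee_pos: [0.5046, -0.3, 0.2476]
tool_rot: [-2.189, -2.247, 0.006]
contact_force: [-7.6, -1.7, -2.0]
opening: 0.011
gripper_force: 30.0
```

```bash
python3 look.py; python3 - <<'E'
import cv2,glob,numpy as np,os
f=lambda n:max(glob.glob(f"pics/{n}_*.png"),key=os.path.getmtime)
a=cv2.imread(f("scene"))[130:205,175:230];b=cv2.imread(f("top"))[180:255,345:400]
cv2.imwrite("pics/al.png",np.hstack([cv2.resize(q,(400,545),interpolation=cv2.INTER_NEAREST) for q in(a,b)]))
E
```

```text
33.025 [ 0.50457557 -0.30002884  0.24764451] [-7.56281456 -1.73359031 -1.96996858] 0.011027564810401751 30.00019758939743
dz->theta 0.6294839392575864 dx-> 0.6095772177759033
scene black [195, 148, 16, 11, 127] [203.2 152. ]
scene orange [195, 157, 11, 18, 84] [199.8 164.3]
top black [362, 219, 17, 12, 159] [369.5 224. ]
top orange [363, 200, 7, 8, 48] [366.1 203.6]
top orange [365, 210, 11, 7, 53] [369.7 213.4]
```

View pics/al.png

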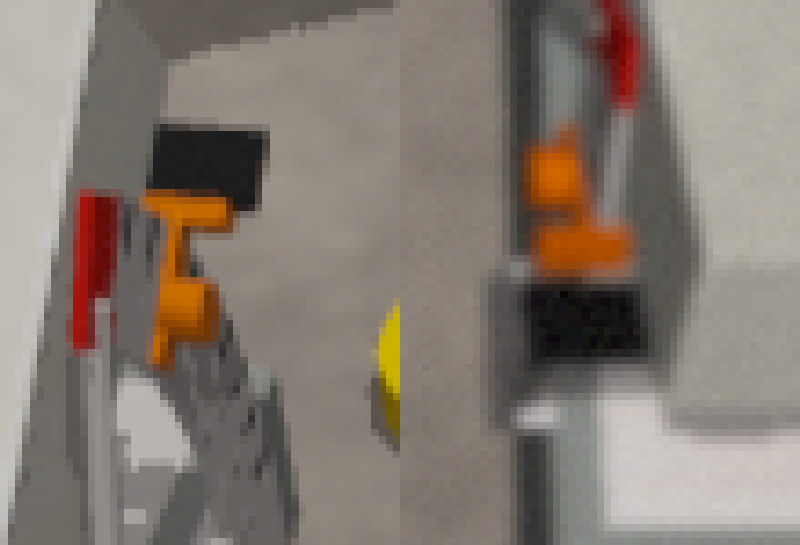

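The left crop (scene) shows the black pointer just outside the orange T end, roughly level and slightly overlapping it. The right crop (top) shows it directly in front of the T. I fit both to compare angles.

```bash
python3 - <<'E'
from box import *
from scipy.optimize import least_squares
def fit(a,b,x0):
    return least_squares(lambda v:np.r_[proj("scene",mark(v[0],v[1],v[2]))[0]-a,proj("top",mark(v[0],v[1],v[2]))[0]-b],x0)
for n,a,b in(("ptr",(203.1,152.4),(369.6,223.9)),("idx",(200.6,158.7),(369.8,214.0)),("idx2",(200.6,158.9),(369.7,213.5))):
    r=fit(a,b,[.6,.2,.17]);print(n,r.x.round(4),r.fun.round(2))
# model silhouettes: tab r .2..222, y .155-.185, t 7mm; index T outer r(.19-.2), 24 wide,10 thick
def boxpts(th,r0,r1,y0,y1,t):
    P=[]
    for r in(r0,r1):
        for y in(y0,y1):
            for q in(-t/2,t/2):
                P.append(bw([[.12-r*np.cos(th)+q*np.sin(th),y,.07+r*np.sin(th)+q*np.cos(th)]])[0])
    return np.array(P)
for c in("scene","top"):
    for n,th,ar in(("ptr",.60,(.2,.222,.155,.185,.007)),("ptr",.62,(.2,.222,.155,.185,.007)),("ptr",.64,(.2,.222,.155,.185,.007)),("T",.62,(.19,.2,.158,.182,.01)),("T",.65,(.19,.2,.158,.182,.01)),("T",.68,(.19,.2,.158,.182,.01))):
        q=proj(c,boxpts(th,*ar));print(c,n,th,q.min(0).round(1),q.max(0).round(1))
E
```

```text
ptr [0.6076 0.2112 0.1665] [-0.42 -0.04 -0.38  0.1 ]
idx [0.6539 0.1946 0.1659] [-0.81 -0.08 -0.76  0.21]
idx2 [0.6576 0.194  0.1662] [-0.84 -0.08 -0.79  0.22]
scene ptr 0.6 [196.  146.6] [213.  159.2]
scene ptr 0.62 [195.4 145.8] [212.5 158.4]
scene ptr 0.64 [194.8 145. ] [211.9 157.7]
scene T 0.62 [195.8 156. ] [209.6 163.3]
scene T 0.65 [194.9 155.1] [208.8 162.3]
scene T 0.68 [194.  154.2] [208.  161.4]
top ptr 0.6 [358.4 218.8] [376.3 230.1]
top ptr 0.62 [358.7 217.4] [376.7 228.7]
top ptr 0.64 [359. 216.] [377.1 227.2]
top T 0.62 [359.5 213. ] [373.4 220.3]
top T 0.65 [359.9 210.9] [373.9 218.3]
top T 0.68 [360.3 208.8] [374.4 216.2]
```

Emit:
step_arm(rot=[[0,0,0],[0,0,0],[0,0,0],[0,0,0],[0,0,0]], offset=[[0,0.1,-0.12],[0,0.1,-0.11],[0,0,0],[0,0,0],[0,0,0]], claw=[0,0,0,0,0])

```text
clock: 33.75
ee_pos: [0.5133, -0.2998, 0.2567]
tool_rot: [-2.189, -2.248, 0.005]
contact_force: [-7.4, -2.1, -3.0]
opening: 0.0109
gripper_force: 30.0
```

```bash
cat >> look.py <<'E'
t=cv2.cvtColor(cv2.imread("pics/top_%d.png"%round(s["clock"]*100)),cv2.COLOR_BGR2RGB).astype(int)
def band(x):return [(r,t[r,x-2:x+3].mean(0).round().astype(int).tolist()) for r in range(205,233)]
for r,v in band(367):print(r,v,end=" ")
E
python3 look.py
```

```text
33.75 [ 0.51330225 -0.29980408  0.25674111] [-7.36281905 -2.05472048 -3.03984943] 0.010855714740021309 29.99970316886902
dz->theta 0.6747332955316226 dx-> 0.652761474832941
scene black [194, 146, 16, 11, 151] [201.5 150.8]
scene orange [195, 157, 11, 18, 84] [199.8 164.3]
top black [363, 217, 17, 10, 146] [370.7 221.2]
top orange [363, 200, 7, 8, 50] [366.1 203.6]
top orange [365, 210, 11, 5, 38] [369.7 212.7]
205 [193, 92, 6] 206 [180, 83, 4] 207 [157, 71, 5] 208 [128, 62, 19] 209 [109, 61, 32] 210 [123, 68, 33] 211 [152, 73, 15] 212 [172, 77, 0] 213 [174, 77, 0] 214 [162, 71, 0] 215 [129, 56, 2] 216 [77, 35, 12] 217 [33, 20, 15] 218 [19, 19, 19] 219 [20, 19, 19] 220 [15, 16, 14] 221 [15, 14, 15] 222 [17, 16, 16] 223 [16, 17, 16] 224 [20, 18, 20] 225 [27, 26, 27] 226 [47, 46, 44] 227 [64, 64, 61] 228 [76, 74, 71] 229 [85, 84, 81] 230 [92, 91, 88] 231 [96, 96, 93] 232 [98, 98, 95]
```

Emit:
step_arm(rot=[[0,0,0],[0,0,0],[0,0,0],[0,0,0]], offset=[[0,0.03,-0.04],[0,0,0],[0,0,0],[0,0,0]], claw=[0,0,0,0])

```text
clock: 34.35
ee_pos: [0.5149, -0.2997, 0.2584]
tool_rot: [-2.19, -2.249, 0.004]
contact_force: [-5.8, -2.6, -4.4]
opening: 0.0109
gripper_force: 30.0
```

```bash
python3 look.py; python3 - <<'E'
from ell import *
print();ell("scene");ell("top")
for l in("tape","filler","roll"):print(l,[b["bbox"] for b in manip.boxes_of(l,"scene")][:1])
E
```

```text
34.35 [ 0.51492745 -0.29973129  0.25840373] [-5.78576807 -2.60389531 -4.38749877] 0.010905168652526474 29.99963343143463
dz->theta 0.6832407399610229 dx-> 0.6606025329733838
scene black [194, 146, 16, 11, 152] [201.3 150.7]
scene orange [195, 157, 11, 18, 84] [199.8 164.3]
top black [363, 216, 17, 11, 146] [370.6 220.5]
top orange [363, 200, 7, 8, 49] [366.  203.7]
top orange [365, 210, 11, 4, 27] [369.6 212.1]
205 [192, 92, 6] 206 [179, 82, 4] 207 [157, 72, 3] 208 [129, 63, 23] 209 [109, 60, 32] 210 [123, 66, 31] 211 [153, 74, 17] 212 [171, 77, 0] 213 [166, 71, 0] 214 [137, 61, 0] 215 [90, 41, 9] 216 [42, 23, 14] 217 [22, 18, 19] 218 [16, 16, 17] 219 [15, 14, 15] 220 [18, 17, 16] 221 [18, 15, 16] 222 [19, 16, 19] 223 [19, 18, 20] 224 [23, 23, 22] 225 [41, 40, 40] 226 [58, 56, 56] 227 [71, 70, 68] 228 [81, 79, 78] 229 [90, 88, 86] 230 [95, 95, 92] 231 [99, 99, 96] 232 [99, 98, 96] 
scene [394, 208, 16, 17, 190] [0.4828 0.2889 0.029 ]
scene [338, 211, 15, 17, 185] [0.5115 0.1662 0.029 ]
scene [367, 210, 15, 17, 189] [0.4988 0.228  0.029 ]
scene [403, 229, 16, 17, 211] [0.5453 0.3043 0.029 ]
scene [343, 231, 16, 18, 208] [0.5724 0.1806 0.029 ]
scene [373, 230, 16, 17, 208] [0.5585 0.2425 0.029 ]
top [214, 207, 12, 13, 124] [0.565  0.1785 0.029 ]
top [186, 212, 13, 13, 127] [0.5514 0.2408 0.029 ]
top [159, 218, 13, 12, 128] [0.5377 0.3029 0.029 ]
top [219, 234, 13, 12, 127] [0.504  0.1637 0.029 ]
top [191, 239, 13, 12, 126] [0.4912 0.2264 0.029 ]
top [164, 245, 13, 13, 135] [0.4748 0.2876 0.029 ]
tape [[229.6, 165.9, 37.9, 27.3]]
filler [[236.2, 286.7, 48.1, 58.6]]
roll [[359.3, 263.3, 44.3, 64.5]]
```

The pointer's two edges put it at 0.656–0.660 rad, the index is at about 0.657, and all six knobs are seated. I hand in.

```bash
python3 -c "
from workcell import manip
print(manip.sign_off())"
```

```text
the job is handed in; nothing more can be done
None
```

The three knobs stand in the tray's empty seats and the arm is holding the hood by its bar at about 0.66 rad, level with the orange index (about 0.657 rad measured), and the job is handed in.

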